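# Try the refitted clasp of the jewel case

## Robot

A 7-joint arm with a two-finger parallel gripper is mounted at the origin on the work surface. World frame = base frame: x ahead of the robot, y to its left, z up, the work surface at z = 0. Lengths are in m, angles in rad, forces in N, time in s.
With the tool pointing down it reaches from about 0.4 to 0.85 m from the base axis. Payload 6.9 kg.
Tool frame: the origin (TCP) lies at the very end of the fingers, on their centre line; the grasp point (between the pads) lies grasp_offset behind it (grasp_offset is the distance from the TCP to the grasp point, in m); z points along the fingers, y is the line along which they close (so a half turn about z gives the same grasp; the last joint's range is limited). The gripper opens to 85 mm and grips with 20 to 120 N. Pads are 22 mm wide; open, the fingers measure 114 mm over their backs; the gripper's body (76 mm by 85 mm) begins 54 mm behind the grasp point. The pads swing forward as they close: fully open they stand 13 mm farther back than shut.
Start: joints at [-1.192, 0.507, -0.238, 1.5, 0.126, 1.149, -0.155], TCP at [0.169, 0.602, 0.207] pointing down, gripper open.
Joint ranges: [-3.08, 3.08], [-0.24, 2.05], [-1.43, 1.35], [0, 2.5], [-1.52, 4.66], [0.17, 1.96], [-2.89, 2.89]. Speed limits (rad/s): [2.39, 2.39, 3.14, 3.14, 3.14, 3.14, 3.14].

## Interface

Orientations are given as a unit quaternion [w, x, y, z].
In Python, from plant import goto, movel, move_joints, release, gripper_close, wait, ik, grab_frame, get_calibration, IKError, close_job, cut_out, place_of, read_t, read_joint_pos, read_joint_velocities, read_joint_efforts, read_ee_pos, read_tcp_rot, read_wrist_force, read_torque, read_opening, read_grasp_force, grasp_offset gives the robot as it stands. The module is installed in compiled form; this text tells all that it offers. Calls block until the motion is done:
- goto(position, orientation): joint-space move of the TCP to a pose.
- movel(position, orientation=None, speed=0.15, until_force=None): straight line of the TCP; orientation=None keeps the orientation; speed is the mean speed in m/s. With until_force (N) it stops when the force on the tool has changed by that much, and returns True; else False.
- move_joints(angles): joint-space move.
- release() and gripper_close(f_grip=None): open the fingers fully, or close them until they stop; f_grip is the grip in N (None keeps the last).
- wait(seconds).
- ik(position, orientation): joint angles nearest the present ones, or None.
- grab_frame(name): name is "side" or "top"; returns the picture (480x640x3 uint8, blue, green, red); there is no depth.
- get_calibration(name): a dict with "fx", "fy", "cx", "cy" (pixels), "D" ([k1, k2, p1, p2, k3] as OpenCV has them; the pictures are not rectified), "extrinsics" (4x4, takes a point from camera to world coordinates). Camera axes: x right, y up, looking along -z (the intrinsics and any distortion apply to the point x, -y, -z); pixel columns grow to the right and rows downward; lengths in m; the calibration is good to about 2 mm. A picture is of the moment at which its call begins. get_calibration takes no time and is no camera call.
A pose or a line that the arm cannot do raises IKError and nothing moves.
- close_job(): hands the job in; it is judged then, once.
Trained networks look in the newest picture that a camera, given by its name, has taken for a name from the list of things; names that differ only in an ending like _2 or _b are one class to them, and where a whole thing is asked for, a point or a joint stands for the part that bears it (a point fixed in the world has none). Each returns a list of dicts, best first, with "p" (0 to 1); they miss things now and then, are a little off and sometimes report something else, mostly with a low value. They report only what shows in the picture. A call takes as long as a camera call. They do not tell look-alikes from the thing itself.
- cut_out(target, camera): "pixels" (480x640 bool, what is visible of it) and "rect" ([centre column, centre row, width, height] in pixels, round what is visible of it).
- place_of(target, camera): "location" ([row, column] in pixels: a listed point, or the origin of a listed thing).
Readings, each from a call of its own:
- read_t(): time.
- read_joint_pos(): joint angles.
- read_joint_velocities(): joint speeds.
- read_joint_efforts(): joint torques, N m.
- read_ee_pos(): TCP position.
- read_tcp_rot(): TCP orientation.
- read_wrist_force(): force on the tool from outside, world axes, zero at the start.
- read_torque(): the same for the moment, N m.
- read_opening(): opening from 0.0 (shut) to 1.0 (fully open).
- read_grasp_force(): force on a finger pad.
Only numpy, scipy, OpenCV 4.12 (cv2) and the standard library are available. Lean on these libraries where they do the work, as an engineer would, in place of code of your own. Each camera call takes 0.05 s, during which the arm holds its last target. There are 200 camera calls.

## Task

The clasp of the large oblong jewel case has just been refitted and wants trying before the case is sold. Press its thumb button down until the lid springs fully open, then push the lid down so that it snaps shut and stays latched. Leave the small square case closed.

Things in the scene. Friction and masses are not known exactly. Their poses are not given: they have to be found in the camera images.
- tab_top (a point): Top centre of the steel thumb button (30 mm wide, 26 deep, in a brass housing) on the middle of the front, nearest the robot, of the LARGE oblong case (pink, brass trim, 160 mm wide, 110 deep, 50 high; fixed), 56 mm above the table, 26 mm in front of the lid. x axis: from the case's front to its back; y: its width; z up. Pressed straight down it frees the lid after 4 mm (4 N); stop at 7 mm (6 N).
- lid_mid (a point): Centre of the top face of the large case's lid (110 mm deep, 14 thick), moving with it. x axis to the hinge. Shut: 50 mm above the table, 81 mm behind tab_top. The hinge is at its lower back edge, 36 mm above the table. Open, its front edge is 125 mm up, 44 mm farther back. A straight push down 40 to 50 mm in front of the hinge shuts it: 3 N, at the end some 8 N to snap in.
- lid (a joint): Angle of the large case's lid, rad: 0 shut (up to 0.01 when latched), 0.8 fully open, standing up at 46 degrees at the back of the case. A spring opens it within a second once the catch lets go, if nothing is in its way, and again if it was not latched.
- small_lid (a joint): Angle of the lid of the small square case (90 by 90 mm, 50 mm high, same look and clasp as the large one), rad: 0 shut; it shall stay shut.
Not all that is in view belongs to the job. What is shaped like the part that bears tab_top but blue or green is not meant. What is shaped like the part that bears small_lid but turquoise is not meant.

How it is judged:
By the outcome, as a careful person would: the job done as asked, in the order asked, and still so for the second after the job is handed in, with the robot touching nothing.
It also fails if it takes over 35 s, if anything falls off the work surface, if the arm or the gripper's body presses on something with over 40 N, if the wrist force passes 120 N, or if a joint passes its speed limit or range.

## Working session

There is one attempt and no reset: what is moved stays moved. The work goes in short steps, each a Python script; the robot and the scene stay as the last script left them, time stands still between calls to the robot, and variables do not carry over. Pictures are saved under pics/ and viewed, at most 10 in all, crops included, and the job is handed in when it is done.

```bash
mkdir -p pics; cat > h.py <<'E'
import numpy as np, cv2
from plant import *
def ray(cam,row,col):
    c=get_calibration(cam);K=np.array([[c['fx'],0,c['cx']],[0,c['fy'],c['cy']],[0,0,1.]])
    u=cv2.undistortPoints(np.array([[[col,row]]],float),K,np.array(c['D'],float))[0,0]
    E=np.array(c['extrinsics']);d=E[:3,:3]@np.array([u[0],-u[1],-1.]);return E[:3,3],d/np.linalg.norm(d)
def atz(cam,row,col,z):
    o,d=ray(cam,row,col);return o+d*(z-o[2])/d[2]
def project(cam,P):
    c=get_calibration(cam);K=np.array([[c['fx'],0,c['cx']],[0,c['fy'],c['cy']],[0,0,1.]])
    E=np.linalg.inv(np.array(c['extrinsics']));p=E[:3,:3]@np.array(P)+E[:3,3];p=p*[1,-1,-1]
    return cv2.projectPoints(p.reshape(1,1,3),np.zeros(3),np.zeros(3),K,np.array(c['D'],float))[0][0,0]
E
python3 - <<'E'
from h import *
for cam in ("side","top"):
    cv2.imwrite(f"pics/{cam}1.png",grab_frame(cam))
    for t,z in (("tab_top",.056),("lid_mid",.05)):
        for d in place_of(t,cam): 
            r,c=d["location"];print(cam,t,round(d["p"],2),(round(r),round(c)),atz(cam,r,c,z).round(3))
    for d in cut_out("small_lid",cam): print(cam,"small",round(d["p"],2),np.round(d["rect"]))
print(grasp_offset if not callable(grasp_offset) else grasp_offset(),read_t(),read_tcp_rot(),read_opening())
E
```

```text
side tab_top 0.85 (379, 216) [ 0.232 -0.184  0.056]
side tab_top 0.6 (221, 296) [0.514 0.121 0.056]
side tab_top 0.44 (238, 164) [0.261 0.2   0.056]
side lid_mid 0.95 (210, 327) [0.593 0.134 0.05 ]
side lid_mid 0.74 (220, 200) [0.344 0.232 0.05 ]
side lid_mid 0.65 (355, 262) [ 0.31  -0.171  0.05 ]
side small 0.68 [407. 317.  74.  54.]
side small 0.67 [506. 296.  67.  53.]
top tab_top 0.56 (408, 413) [ 0.229 -0.186  0.056]
top tab_top 0.52 (383, 210) [0.269 0.206 0.056]
top lid_mid 0.88 (344, 206) [0.344 0.219 0.05 ]
top lid_mid 0.67 (366, 408) [ 0.31  -0.177  0.05 ]
top lid_mid 0.66 (219, 248) [0.597 0.146 0.05 ]
top small 0.81 [420. 242.  51.  46.]
top small 0.6 [438. 161.  55.  52.]
0.0187 0.4 [-1.70581849e-05  1.36476047e-01  9.90643361e-01 -1.36593638e-04] 0.9999792234577113
```

View pics/side1.png

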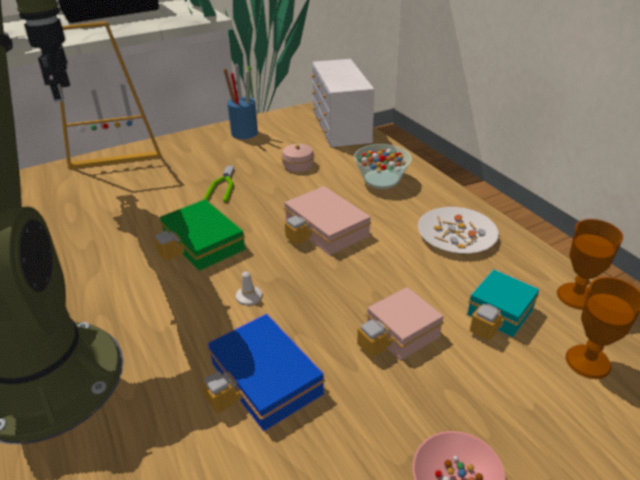

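View pics/top1.png

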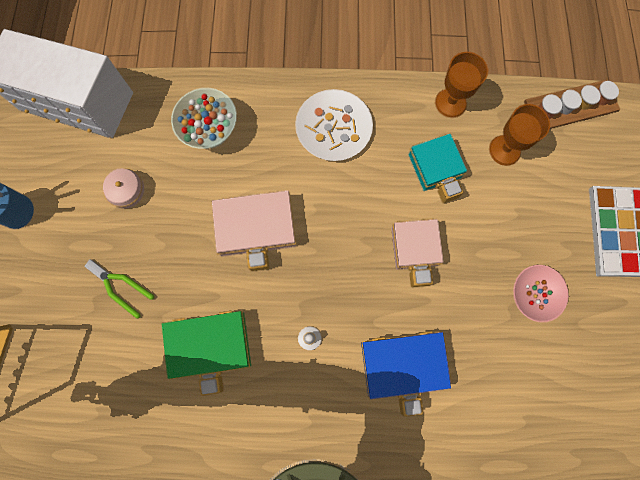

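The large pink case shows at top-view (254,222) with its button at (258,257), and at side-view (327,215) with its button at (296,224). The small pink case is at top-view (418,243). Blue, green and turquoise are decoys. Next I measure the yaw and the tab.

```bash
python3 - <<'E'
from h import *
grab_frame("top")
for d in cut_out("lid_mid","top"):
    if abs(d["rect"][0]-254)<20 and abs(d["rect"][1]-222)<20:
        m=d["pixels"].astype(np.uint8);c=max(cv2.findContours(m,0,1)[0],key=cv2.contourArea)
        w=np.array([atz("top",p[1],p[0],.05)[:2] for p in c[:,0].astype(float)],np.float32)
        print("lid",d["p"],cv2.minAreaRect(w))
for d in cut_out("tab_top","top"): print("tab",d["p"],d["rect"],atz("top",d["rect"][1],d["rect"][0],.056).round(3))
for p in [(213,201),(290,192),(295,244),(217,254)]: print(atz("top",p[1],p[0],.05).round(3))
print(atz("top",254,257,.056),atz("side",224,295,.056))
im=cv2.imread("pics/top1.png")[180:280,200:310]
sd=cv2.imread("pics/side1.png")[180:260,270:380]
cv2.imwrite("pics/c1.png",np.hstack([cv2.resize(im,(396,360),interpolation=2),cv2.resize(sd,(396,360)[:2],interpolation=2)]))
E
```

```text
lid 0.56 ((0.5909647941589355, 0.13792650401592255), (0.11362744122743607, 0.15905781090259552), 8.756380081176758)
tab 0.66 [210.5, 387.6, 15.6, 16.9] [0.26  0.204 0.056]
tab 0.63 [255.5, 259.3, 16.0, 12.2] [0.512 0.127 0.056]
tab 0.58 [414.8, 407.5, 15.5, 12.4] [ 0.23  -0.189  0.056]
[0.633 0.221 0.05 ]
[0.655 0.063 0.05 ]
[0.546 0.05  0.05 ]
[0.522 0.206 0.05 ]
[0.52311175 0.12453933 0.056     ] [0.50643526 0.1115763  0.056     ]
```

View pics/c1.png

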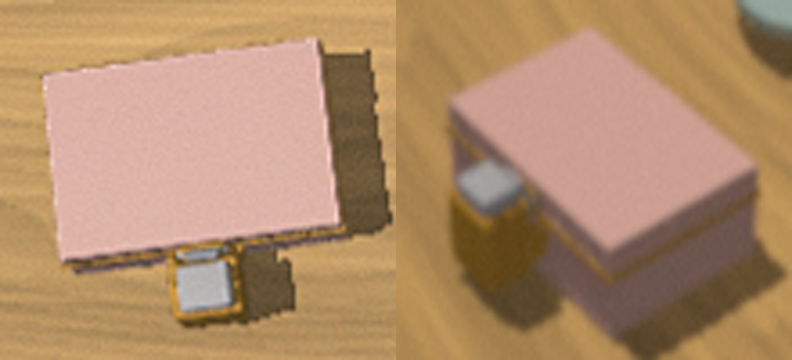

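```bash
cat >> h.py <<'E'
yaw=np.radians(9);ax=np.array([np.cos(yaw),np.sin(yaw)]);tab=np.array([.513,.122])
Q=[0,-np.sin(yaw/2),np.cos(yaw/2),0]
def P(d,z): return [*(tab+d*ax),z]
E
python3 - <<'E'
from h import *
gripper_close(30)
goto(P(-.003,.16),Q)
movel(P(-.003,.068),speed=.15)
print(read_t(),read_ee_pos(),read_wrist_force())
print(movel(P(-.003,.0475),speed=.02,until_force=10),read_ee_pos(),read_wrist_force())
wait(.3)
cv2.imwrite("pics/s2.png",grab_frame("side"));print(read_t())
E
```

```text
4.2 [0.51043734 0.12198724 0.06851086] [ 0.28862032 -0.50414586 -0.02783034]
False [0.51012072 0.12157578 0.04759784] [ 0.25461336  0.77297289 -0.04106894]
5.725
```

View pics/s2.png

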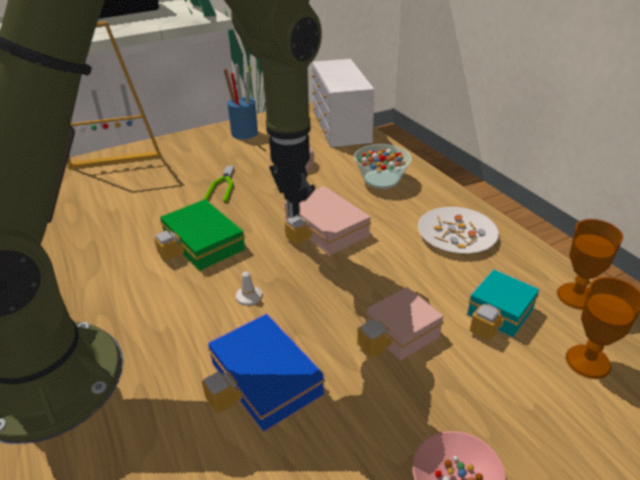

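```bash
python3 - <<'E'
from h import *
print(read_opening(),project("side",read_ee_pos()),project("top",read_ee_pos()),read_wrist_force(), project("side",[*tab,.056]))
a=cv2.imread("pics/s2.png")[150:260,230:380]
b=grab_frame("top")[150:300,180:330]
cv2.imwrite("pics/c2.png",np.hstack([cv2.resize(a,(480,352),interpolation=2),cv2.resize(b,(320,352),interpolation=2)]))
E
```

```text
-0.002682671793960704 [294.63553704 224.46021275] [258.70745557 261.16365256] [ 0.3290586  -0.93456764  0.69306127] [295.62250101 220.56171833]
```

View pics/c2.png

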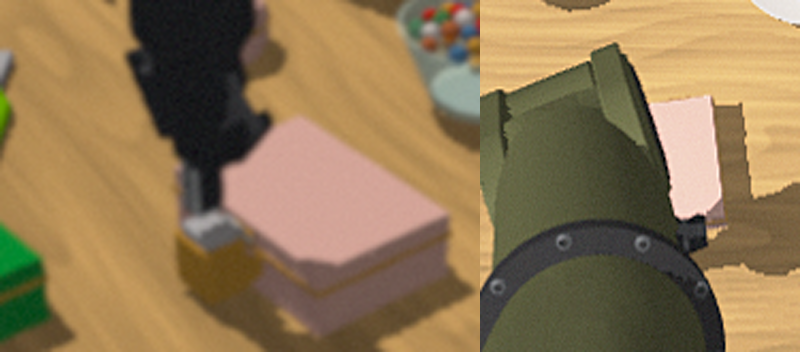

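The fingertips end visually just above the button, at about side (294,217). There is no force yet, so I descend further with a force guard.

```bash
python3 - <<'E'
from h import *
print(movel(P(-.003,.034),speed=.015,until_force=5.5),read_ee_pos(),read_wrist_force())
wait(.1)
a=grab_frame("side")[150:260,230:380];print(read_t(),read_wrist_force())
cv2.imwrite("pics/c3.png",cv2.resize(a,(600,440),interpolation=2))
E
```

```text
False [0.5100817  0.12155035 0.03406639] [-0.48518175 -1.09726304 -0.99269499]
6.975 [0.54854722 0.27201426 0.65708803]
```

View pics/c3.png

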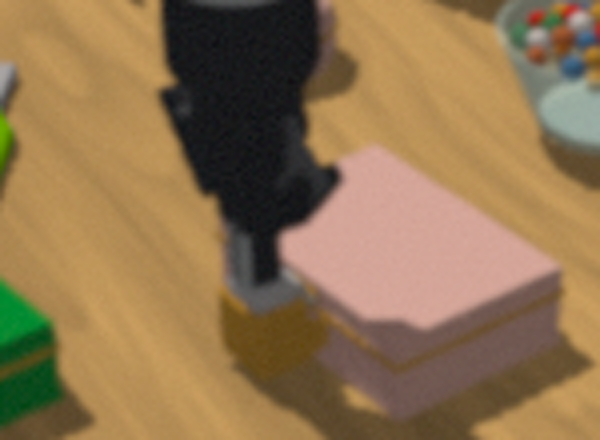

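The tip is now at the button's top surface, about side (296,221), so the real tip sits about 2 cm above the reported TCP. I continue down under the force guard.

```bash
python3 - <<'E'
from h import *
r=False;z=.034
while not r and z>.014:
    z-=.003; r=movel(P(-.003,z),speed=.02,until_force=5.5); f=read_wrist_force();print(r,read_ee_pos()[2].round(4),f.round(1))
    if f[2]>5.8: break
wait(.2)
a=grab_frame("side")[130:260,230:380];print(read_t(),read_wrist_force())
cv2.imwrite("pics/c4.png",cv2.resize(a,(600,520),interpolation=2))
E
```

```text
False 0.031 [ 1.  -0.2  0.3]
False 0.0281 [0.4 0.3 4.2]
False 0.0251 [-0.1  0.3  5.1]
True 0.0242 [-3.8 -1.2 12.9]
8.3333 [-2.39402919 -1.30884545 14.86857405]
```

View pics/c4.png

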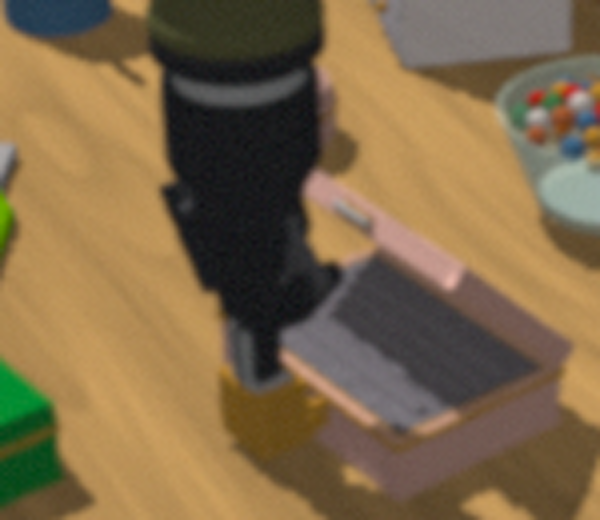

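The lid is open. The button stop was reached at TCP z 0.024, so the tip offset is about 0.0245. Next I lift clear and push the lid shut.

```bash
python3 - <<'E'
from h import *
movel(P(-.008,.15),speed=.15)
wait(.3); a=grab_frame("side")[130:260,230:380]
movel(P(.091,.15),speed=.15)
movel(P(.091,.09),speed=.12,until_force=6);print(read_ee_pos(),read_wrist_force())
r=movel(P(.091,.019),speed=.05,until_force=22);print(r,read_ee_pos(),read_wrist_force())
wait(.2);print(read_wrist_force())
b=grab_frame("side")[130:260,230:380];print(read_t())
cv2.imwrite("pics/c5.png",np.hstack([cv2.resize(x,(400,347),interpolation=2) for x in (a,b)]))
E
```

```text
[0.60318274 0.13634588 0.09064014] [ 0.05640319 -0.23017724  0.36488736]
True [0.60143317 0.13601102 0.02535136] [-2.75554018 -0.9452052  11.04557061]
[-1.77324703 -0.42056352  9.05870152]
12.5667
```

View pics/c5.png

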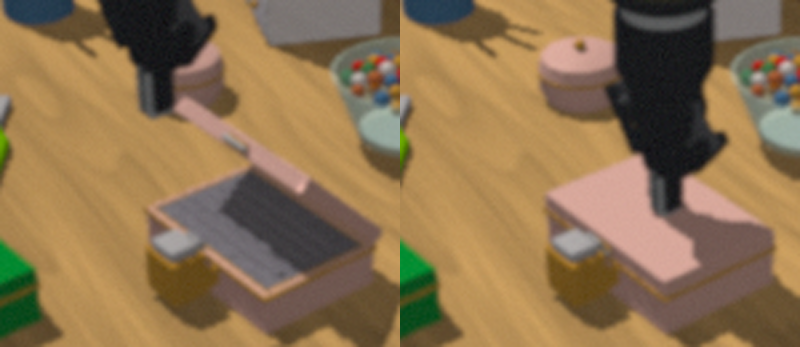

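The lid opened fully and is now down under the finger. I press a little more, retreat and check the latch.

```bash
python3 - <<'E'
from h import *
print(movel(P(.091,.0205),speed=.02,until_force=15),read_ee_pos(),read_wrist_force())
movel(P(.091,.06),speed=.08)
movel(P(.02,.19),speed=.2)
wait(1.0); a=grab_frame("side")[180:360,250:460];print(read_t(),read_wrist_force())
cv2.imwrite("pics/c6.png",cv2.resize(a,None,fx=3,fy=3,interpolation=2))
E
```

```text
True [0.60139572 0.13600794 0.02535322] [-1.98720473  0.35231021 10.41208987]
15.3083 [-0.63926954  0.51698656  0.24341203]
```

View pics/c6.png

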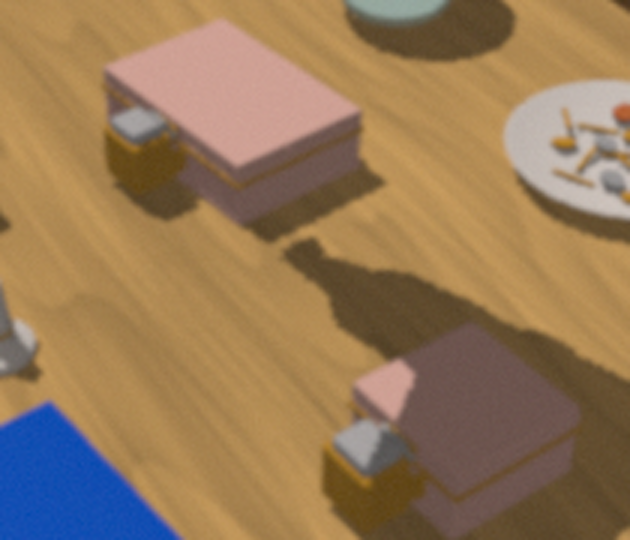

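The large case stays shut with the robot clear, and the small case is still closed.

```bash
python3 -c "
from plant import *
print(close_job())"
```

```text
the job is handed in; nothing more can be done
None
```

I pressed the large pink case's button until the lid sprang fully open, then pushed the lid shut; it was still shut more than a second after I withdrew the arm, the small case stayed closed, and I handed the job in at about 15 s of the 35 s allowed.

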